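# Set out the parts for a flange bearing fit

### The arm

A 7-joint arm with a two-finger parallel gripper is mounted at the origin on the work surface. World frame = base frame: x ahead of the robot, y to its left, z up, the work surface at z = 0. Lengths are in m, angles in rad, forces in N, time in s.
With the tool pointing down it reaches from about 0.425 to 0.925 m from the base axis. Payload 6.8 kg.
Tool frame: the origin (TCP) lies on the centre line of the jaws, within the pads' length; the fingertips stand 17 mm ahead of it and the grasp point (between the pads) lies 2 mm behind it; z points along the fingers, x is the direction in which the jaws open and shut, and the axes are right-handed (so a half turn about z gives the same grasp; the last joint's range is limited). The gripper opens to 85 mm and grips with 20 to 120 N. Pads are 22 mm wide; open, the fingers measure 114 mm over their backs; the gripper's body (76 mm by 85 mm) begins 54 mm behind the grasp point. The pads swing forward as they close: fully open they stand 13 mm farther back than shut.
Start: joints at [1.007, 0.477, 0.022, 1.555, -0.011, 1.109, -0.083], TCP at [0.297, -0.606, 0.248] pointing down, gripper open.
Joint ranges: [-2.96, 2.96], [-0.34, 2.1], [-1.41, 1.46], [0.24, 2.44], [-1.37, 4.51], [0.17, 1.92], [-2.96, 2.96]. Speed limits (rad/s): [2.39, 2.39, 3.14, 3.14, 3.14, 3.14, 3.14].

### API

Orientations are given as a rotation vector (axis times angle).
In Python, from bench import r gives the robot as it stands.
- The arm moves only by the tool arm_command, never from a script. Its argument "increments" is a list of rows, each a list of 3 entries, a list of its own where there are three numbers: the shift along the world's x, y, z in m, then the turn, a rotation vector about the world's x, y, z in rad, then the opening in per cent of the stroke, from 0 (shut) to 100 (fully open). A call has 1 to 10 rows; each row is the pose to reach, as a shift and turn from the pose commanded when the call began; what a row does not reach only later rows make up. A row lasts 1/10 s, in which the tool goes at most 50 mm and 8.59 degrees, less where a joint would pass 70% of its speed; a pose out of reach is approached as far as the arm can. A call with a gripper value outside its range is refused whole. The fingers move at their own pace and stop on an object; "newtons" is the grip in N (left out, the last holds). Time passes only in rows, so rows that repeat a pose let the fingers close. It gives the time, the measured TCP pose, the force and the opening at its end, in the units of the state.
- r.get_obs(): the state, without advancing time (a new reading comes with each control period).
- r.grab_frame(name): name is "side" or "top" or "wrist"; returns the picture (400x640x3 uint8, blue, green, red); there is no depth.
- r.camera_model(name): a dict with "camera_matrix" (3x3 intrinsics, pixels), "D" ([k1, k2, p1, p2, k3] as OpenCV has them; the pictures are not rectified), "camera_from_world" (4x4, takes a point from world to camera coordinates). Camera axes: x right, y down, z forward; pixel columns grow to the right and rows downward; lengths in m; the calibration is good to about 2 mm. A picture is of the moment at which its call begins: read the wrist's pose just before it. camera_model takes no time and is no camera call; for the wrist camera it gives the pose at the moment of the call.
- r.hand_in(): hands the job in, once; it reports no verdict.
The state is a dict: "clock": time; "joints": joint angles; "qvel": joint speeds; "tau": joint torques, N m; "tcp_pos": TCP position; "orientation": TCP orientation; "contact_force": force on the tool from outside, world axes, zero at the start; "moment": the same for the moment, N m; "grip_width": finger opening in m.
Only numpy, scipy, OpenCV 4.12 (cv2) and the standard library are available. Lean on these libraries where they do the work, as an engineer would, in place of code of your own. Each camera call takes 0.05 s, during which the arm holds its last target. There are 200 camera calls.

### The job

Set up for the next bearing fit (left and behind as the robot sees it): stand the green tin off the left ear of the clamped flange bearing, in line with its two bolts, and the blue collar centrally behind the bearing, square to the bolt line, each with about 25 mm of clear gap, and lay the yellow dust cover, knob up, centred on top of the bearing. Load the orange feed magazine, which dispenses from the bottom, so that the steel roller cone (same way up as now) comes out first and the copper-coloured spacer ring second. Leave the mallet and the hammer where they lie.

Things in the scene. Friction and masses are not known exactly. Their poses are not given: they have to be found in the camera images.
- flange_bearing: Grey flange bearing in a dark round base, fixed. Origin: base centre, on the shelf. Two bolt ears along y (+y = left); +x = behind; yaw within 0.25 rad. Base dia 100, z 0-18; flange z 18-30, 90 wide, ear ends 71 from centre, bolts to z 36; housing dia 72-74, flat top z 55, bore 44. With 25 gaps the tin's centre is 121 along +y, the collar's 100 along +x. Sizes in mm.
- magazine: Orange feed magazine, fixed: base 100 x 100 x 20, four pointed steel posts, dia 9, z 20-80, on its diagonals, axes 38 from centre (clear radius 33.5). Fingers pass through the 45 wide opening amid each side. Origin: underside centre; x, y along the base's sides, yaw within 0.35 rad. Items rest on the base top (z 20); the lowest dispenses first. Sizes in mm.
- cap_tin: Green closed cylindrical tin, diameter 50 (49 below the lid), height 42, standing upright. Origin: centre of the underside, z up.
- roller_cone: Bright steel tapered roller cone with rollers round it, standing small end down: diameter 40 at the bottom widening to 45 at z 22, then a cylindrical rim of diameter 52 from z 22 to its flat top at z 32 (dark bore mark on top). Origin: centre of the underside, z up.
- spacer_ring: Copper-coloured spacer ring, outer diameter 52, bore 34, height 26, lying flat. Origin: centre of the underside, z up.
- lock_collar: Blue-painted lock collar ring, outer diameter 50, bore 30, height 28, lying flat. Origin: centre of the underside, z up.
- dust_cover: Yellow plastic dust cover: flat disc, diameter 66, thickness 6, with a central round knob of diameter 26 from z 6 to 30. Origin: centre of the underside, z up.
- mallet: Bystander: wooden mallet, head 62 x 110 x 60 high, handle 210 long and 24 thick towards -x. Origin: under the centre of the head.
- copper_hammer: Bystander: hammer with dark head and two copper faces, head 104 long (along y) and 34 high, wooden handle 220 long towards -x. Origin: under the centre of the head.

How it is judged:
At the end, for the whole second after the job is handed in: Within 15 mm: tin 121 mm out along the left ear, on the bolt line; collar 100 mm behind the bearing, centred. Cover flat on the bearing, 12 mm. Cone on the magazine base, spacer on the cone, 15 mm from its centre. All upright (0.12 rad), at rest, released (x of cap_tin in the frame of flange_bearing between -0.015 and 0.015 m and y of cap_tin in the frame of flange_bearing between 0.106 and 0.136 m and height (world z) of cap_tin between -0.004 and 0.006 m and x of lock_collar in the frame of flange_bearing between 0.085 and 0.115 m and y of lock_collar in the frame of flange_bearing between -0.015 and 0.015 m and height (world z) of lock_collar between -0.004 and 0.006 m and horizontal distance between dust_cover and flange_bearing below 0.012 m and z of dust_cover in the frame of flange_bearing between 0.051 and 0.059 m and horizontal distance between each of roller_cone, spacer_ring and magazine below 0.015 m and z of roller_cone in the frame of magazine between 0.016 and 0.025 m and z of spacer_ring in the frame of magazine between 0.047 and 0.057 m and angle between each of cap_tin, roller_cone, spacer_ring, lock_collar, dust_cover's own z axis and vertical below 0.12 rad and linear speed of each of cap_tin, roller_cone, spacer_ring, lock_collar, dust_cover below 0.02 m/s); the robot touches nothing.
It fails at once if the mallet is shifted by more than 20 mm (distance of mallet from where it was at the start of the episode above 0.02 m).
It fails at once if the copper-faced hammer is shifted by more than 20 mm (distance of copper_hammer from where it was at the start of the episode above 0.02 m).
It also fails if it takes over 109 s, if anything falls off the work surface, if the arm or the gripper's body presses on something with over 40 N, if the wrist force passes 120 N, or if a joint passes its speed limit or range.

## Working session

There is one attempt and no reset: what is moved stays moved. The work goes in short steps, Python scripts to look and compute and a tool call to move; the robot and the scene stay as the last step left them, time stands still between calls to the robot, and variables do not carry over. Pictures are saved under pics/ and viewed, about 12 in all and at most 16, crops included, and the job is handed in when it is done.

Besides the shell and the picture viewer there is one more tool, called after ">>>" as name(argument=value, ...) on one line, values as JSON. arm_command: Moves the arm, as the interface text tells. Its arguments: {"type":"object","properties":{"increments":{"type":"array","items":{"type":"array"}},"newtons":{"type":"number"}},"required":["increments"]}

```bash
ls; mkdir -p pics
python3 - <<'E'
from bench import r
import cv2, json
o=r.get_obs(); print(o['clock'],o['tcp_pos'],o['orientation'],o['grip_width'])
a=r.grab_frame('top');b=r.grab_frame('side')
cv2.imwrite('pics/top0.png',a);cv2.imwrite('pics/side0.png',b)
for n in ('top','side'):
  m=r.camera_model(n);print(n,m)
E
```

```text
pics
0.0 [ 0.2968278  -0.60561036  0.2473293 ] [-2.66515550e+00  1.66171351e+00  2.56455704e-03] 0.08550147249761517
top {'camera_matrix': array([[415.83725935,   0.        , 327.43539677],
       [  0.        , 415.83725935, 194.59966427],
       [  0.        ,   0.        ,   1.        ]]), 'D': array([0.03328457, 0.        , 0.        , 0.        , 0.        ]), 'camera_from_world': array([[ 0.05357129, -0.99855646, -0.00388644, -0.01254663],
       [-0.97459779, -0.05143756, -0.21797552,  0.55684368],
       [ 0.21746095,  0.01546494, -0.9759465 ,  0.99260886],
       [ 0.        ,  0.        ,  0.        ,  1.        ]])}
side {'camera_matrix': array([[403.60233376,   0.        , 321.12874333],
       [  0.        , 403.60233376, 196.82281198],
       [  0.        ,   0.        ,   1.        ]]), 'D': array([-0.09750147,  0.        ,  0.        ,  0.        ,  0.        ]), 'camera_from_world': array([[-0.92460319, -0.38083396, -0.00862764,  0.50849468],
       [-0.25750174,  0.64154221, -0.72257626,  0.17187355],
       [ 0.28071658, -0.66587468, -0.69123738,  1.20620991],
       [ 0.        ,  0.        ,  0.        ,  1.        ]])}
```

View pics/top0.png

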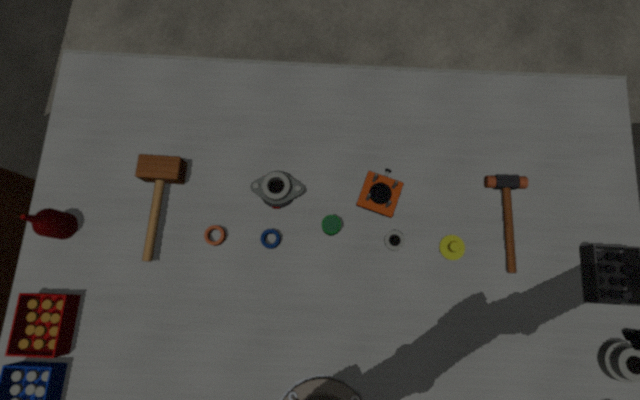

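View pics/side0.png

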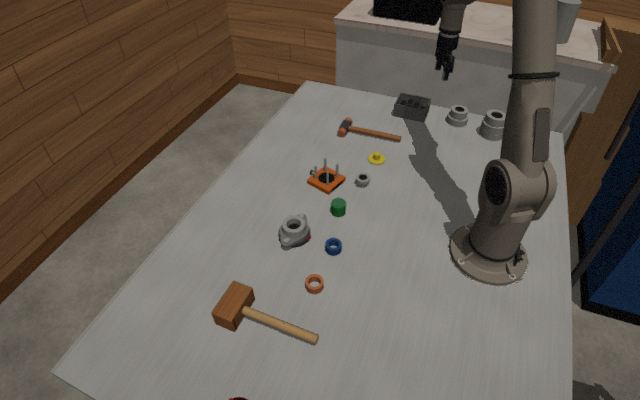

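The top view shows the bearing at about (278,187), magazine (381,194), spacer (215,235), collar (271,238), tin (332,224), cone (395,240) and cover (452,247). The side view shows the same layout. Next I measure these positions.

```bash
cat > h.py <<'E'
import cv2, numpy as np
from bench import r
def ray(m,uv,z):
    "pixels -> world points on the plane z"
    T=m['camera_from_world'];R=T[:3,:3];c=-R.T@T[:3,3]
    p=cv2.undistortPoints(np.float64(uv).reshape(-1,1,2),m['camera_matrix'],m['D']).reshape(-1,2)
    d=np.c_[p,np.ones(len(p))]@R
    return (c+d*((z-c[2])/d[:,2])[:,None])[:,:2]
def proj(m,P):
    T=m['camera_from_world']
    return cv2.projectPoints(np.float64(P).reshape(-1,3),cv2.Rodrigues(T[:3,:3])[0],T[:3,3],m['camera_matrix'],m['D'])[0].reshape(-1,2)
def mask(im,lo,hi):
    return cv2.inRange(cv2.cvtColor(im,cv2.COLOR_BGR2HSV),np.array(lo),np.array(hi))
COL=dict(green=((50,100,30),(85,255,255)),blue=((95,110,40),(125,255,255)),yellow=((22,120,60),(35,255,255)),copper=((3,80,60),(16,255,255)))
def blobs(mk,amin=60):
    cs,_=cv2.findContours(mk,cv2.RETR_EXTERNAL,cv2.CHAIN_APPROX_NONE)
    return sorted([c for c in cs if cv2.contourArea(c)>amin],key=cv2.contourArea,reverse=True)
E
python3 - <<'E'
from h import *
im=cv2.imread('pics/top0.png');m=r.camera_model('top')
roi=im.copy();roi[:, :190]=0;roi[:,480:]=0;roi[:140]=0;roi[270:]=0
for n,z in (('green',.042),('blue',.028),('yellow',.006),('copper',.026)):
    for c in blobs(mask(roi,*COL[n])):
        w=ray(m,c.reshape(-1,2),z);(x,y),(a,b),t=cv2.minAreaRect(w.astype(np.float32))
        print(n,cv2.contourArea(c),np.round([x,y,a,b,t],3),cv2.boundingRect(c))
for n,p,z in (('cone',(395,240),.032),('bearing',(278,187),.055),('bore',(276,185),.055),('earL',(255,187),.033),('earR',(302,188),.033),('mag',(381,194),.02)): print(n,ray(m,p,z).round(3))
cv2.imwrite('pics/topc.png',cv2.resize(im[140:270,190:480],None,fx=2.75,fy=2.75,interpolation=cv2.INTER_CUBIC))
E
```

```text
green 258.5 [4.8400e-01 4.0000e-03 4.7000e-02 4.7000e-02 2.9655e+01] (322, 215, 19, 20)
blue 245.5 [0.442 0.158 0.043 0.046 2.996] (261, 230, 19, 18)
yellow 445.0 [ 0.448 -0.31   0.062  0.062 46.113] (440, 235, 25, 25)
copper 1297.0 [ 0.575 -0.119  0.1    0.101 72.709] (356, 171, 48, 47)
copper 292.5 [0.443 0.303 0.052 0.048 6.289] (204, 225, 20, 21)
cone [[ 0.454 -0.16 ]]
bearing [[0.571 0.145]]
bore [[0.576 0.15 ]]
earL [[0.573 0.208]]
earR [[0.577 0.085]]
mag [[ 0.575 -0.123]]
```

View pics/topc.png

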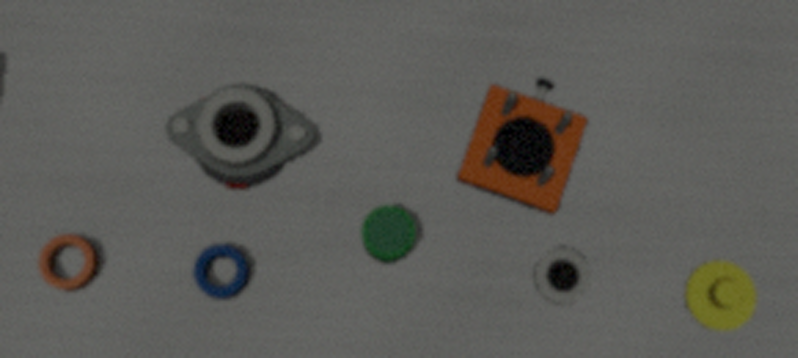

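Measured sizes match the ones given. Next I fly over the cone and magazine area for a close look.

>>> arm_command(increments=[[[0.18, 0.43, 0.07], [0, 0, -0.757], 100], [[0.18, 0.43, 0.07], [0, 0, -0.757], 100], [[0.18, 0.43, 0.07], [0, 0, -0.757], 100], [[0.18, 0.43, 0.07], [0, 0, -0.757], 100], [[0.18, 0.43, 0.07], [0, 0, -0.757], 100], [[0.18, 0.43, 0.07], [0, 0, -0.757], 100], [[0.18, 0.43, 0.07], [0, 0, -0.757], 100], [[0.18, 0.43, 0.07], [0, 0, -0.757], 100], [[0.18, 0.43, 0.07], [0, 0, -0.757], 100], [[0.18, 0.43, 0.07], [0, 0, -0.757], 100]])

```text
clock: 1.1
tcp_pos: [0.4784, -0.1716, 0.3188]
orientation: [-1.868, 2.524, 0.0]
contact_force: [0.4, -0.5, 0.1]
grip_width: 0.0854
```

Run:
```python
from h import *
o=r.get_obs();print(o['clock'],o['tcp_pos'],o['orientation'],o['joints'].round(2) if hasattr(o['joints'],'round') else o['joints'])
m=r.camera_model('wrist');im=r.grab_frame('wrist');cv2.imwrite('pics/w1.png',im)
np.savez('pics/w1.npz',**m)
T=m['camera_from_world'];print(m['camera_matrix'].round(1).tolist(),m['D'],(-T[:3,:3].T@T[:3,3]).round(3),T[:3,:3].round(2).tolist())
for n,p in (('cone',(.454,-.16,.032)),('mag',(.575,-.119,.02)),('cover',(.448,-.31,.006)),('tin',(.484,.004,.042))): print(n,proj(m,p).round(0))
```

```text
1.1 [ 0.47844828 -0.17159222  0.31881776] [-1.86846773e+00  2.52387877e+00  4.31813592e-04] [ 0.3   0.14 -0.09  1.85  0.01  1.15 -1.66]
[[295.4, 0.0, 319.0], [0.0, 295.4, 199.7], [0.0, 0.0, 1.0]] [-0.00757758  0.          0.          0.          0.        ] [ 0.546 -0.192  0.444] [[-0.29, -0.96, -0.0], [-0.92, 0.28, 0.28], [-0.27, 0.08, -0.96]]
cone [[317. 184.]]
mag [[262. 109.]]
cover [[415. 155.]]
tin [[200. 199.]]
```

View pics/w1.png

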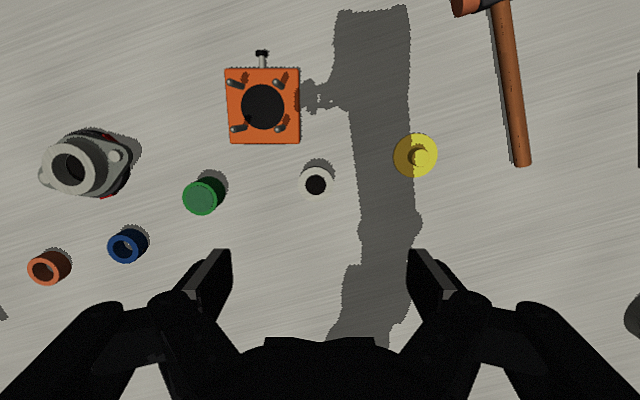

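The wrist view shows every item: magazine (262,106), cone (316,183), cover (416,156), tin (203,197), collar (127,246), spacer (48,268) and bearing top (72,173). I measure from this picture.

Run:
```python
from h import *
im=cv2.imread('pics/w1.png');m=dict(np.load('pics/w1.npz'));hsv=cv2.cvtColor(im,cv2.COLOR_BGR2HSV)
def show(n,c,z):
    w=ray(m,c.reshape(-1,2),z);(x,y),(a,b),t=cv2.minAreaRect(w.astype(np.float32));(cx,cy),R=cv2.minEnclosingCircle(w.astype(np.float32))
    print(n,'rect',np.round([x,y,a,b,t],3),'circ',np.round([cx,cy,2*R],3))
im2=im.copy();im2[:,440:]=0;im2[300:]=0
im2=im2
mk=mask(im2,*COL['green']);show('green',blobs(mk)[0],.03)
# top of tin: brighter part
c=blobs(mk)[0][:,0];print(hsv[180:215:4,203,2])
for n,z in (('blue',.014),('yellow',.006)): show(n,blobs(mask(im2,*COL[n]))[0],z)
for c in blobs(mask(im2,*COL['copper'])):
    show('copper',c,.02 if c[:,0,0].min()>150 else .013)
# dark bore marks
d=mask(im2,(0,0,0),(180,255,45))
for c in blobs(d,100):
    u=cv2.boundingRect(c); 
    if u[2]<60: print(u); show('dark',c,{True:.032}.get(abs(u[0]+u[2]/2-316)<20,.055 if u[0]<100 else .02))
x,y=0,110
crops=[cv2.resize(im[110:210,20:160],(560,400),interpolation=cv2.INTER_CUBIC)]
cv2.imwrite('pics/w1b.png',crops[0])
```

```text
green rect [4.8800e-01 8.0000e-03 5.1000e-02 6.1000e-02 6.1197e+01] circ [0.488 0.004 0.067]
[ 29 123 103  98  97  98  99  98 113]
blue rect [ 0.439  0.17   0.049  0.048 19.937] circ [0.44  0.17  0.051]
yellow rect [ 4.4900e-01 -3.1000e-01  6.4000e-02  6.3000e-02  7.3064e+01] circ [ 0.448 -0.31   0.066]
copper rect [ 0.577 -0.12   0.099  0.098 72.944] circ [ 0.578 -0.12   0.137]
copper rect [4.4100e-01 3.1700e-01 5.2000e-02 5.3000e-02 5.6908e+01] circ [0.442 0.317 0.055]
(241, 85, 43, 44)
dark rect [ 5.7800e-01 -1.1900e-01  5.8000e-02  5.6000e-02  7.2955e+01] circ [ 0.577 -0.119  0.059]
(52, 154, 33, 32)
dark rect [5.7600e-01 1.5100e-01 4.2000e-02 4.2000e-02 6.3023e+01] circ [0.576 0.151 0.043]
(64, 141, 44, 51)
dark rect [5.7500e-01 1.1700e-01 4.2000e-02 6.9000e-02 8.8782e+01] circ [0.575 0.131 0.071]
(116, 229, 32, 29)
dark rect [ 0.449  0.139  0.048  0.035 16.464] circ [0.447 0.147 0.052]
(305, 175, 21, 20)
dark rect [ 0.454 -0.158  0.028  0.027  3.656] circ [ 0.454 -0.158  0.029]
(196, 176, 30, 31)
dark rect [ 4.9000e-01 -1.2000e-02  4.6000e-02  3.0000e-02  1.6777e+01] circ [ 0.488 -0.003  0.048]
(113, 241, 19, 17)
dark rect [ 0.441  0.167  0.03   0.025 15.58 ] circ [0.441 0.166 0.03 ]
(53, 255, 18, 25)
dark rect [4.4900e-01 2.3400e-01 2.4000e-02 3.9000e-02 7.5796e+01] circ [0.449 0.237 0.044]
(33, 263, 20, 17)
dark rect [4.5200e-01 2.6800e-01 2.9000e-02 2.7000e-02 7.3324e+01] circ [0.451 0.268 0.031]
```

View pics/w1b.png

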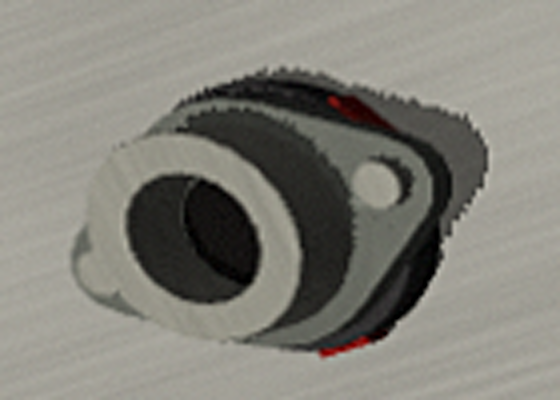

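>>> arm_command(increments=[[[-0.024, 0.014, -0.2], [0, 0, 0], 100], [[-0.024, 0.014, -0.2], [0, 0, 0], 100], [[-0.024, 0.014, -0.2], [0, 0, 0], 100], [[-0.024, 0.014, -0.2], [0, 0, 0], 100], [[-0.024, 0.014, -0.24], [0, 0, 0], 100], [[-0.024, 0.014, -0.27], [0, 0, 0], 100], [[-0.024, 0.014, -0.293], [0, 0, 0], 100], [[-0.024, 0.014, -0.293], [0, 0, 0], 100], [[-0.024, 0.014, -0.293], [0, 0, 0], 50], [[-0.024, 0.014, -0.293], [0, 0, 0], 30]], newtons=40)

```text
clock: 2.15
tcp_pos: [0.454, -0.1624, 0.0265]
orientation: [-1.862, 2.529, -0.003]
contact_force: [1.6, 3.9, 3.5]
grip_width: 0.059
```

>>> arm_command(increments=[[[0, 0, 0], [0, 0, 0], 30], [[0, 0, 0], [0, 0, 0], 30], [[0, 0, 0], [0, 0, 0], 30], [[0, 0, 0], [0, 0, 0], 30]])

```text
clock: 2.55
tcp_pos: [0.4544, -0.1622, 0.0271]
orientation: [-1.862, 2.528, -0.004]
contact_force: [-0.4, 1.1, 5.1]
grip_width: 0.0506
```

>>> arm_command(increments=[[[0, 0, 0.05], [0, 0, 0], 30], [[0, 0, 0.1], [0, 0, 0], 30], [[0, 0, 0.15], [0, 0, 0], 30], [[0, 0, 0.15], [0, 0, 0], 30], [[0, 0, 0.15], [0, 0, 0], 30]])

```text
clock: 3.05
tcp_pos: [0.4538, -0.1625, 0.1773]
orientation: [-1.861, 2.528, -0.006]
contact_force: [-0.2, -0.1, -2.7]
grip_width: 0.0502
```

Run:
```python
from h import *
o=r.get_obs();print(o['clock'],o['tcp_pos'],o['orientation'],o['grip_width'],o['contact_force'])
m=r.camera_model('wrist');im=r.grab_frame('wrist');cv2.imwrite('pics/w2.png',im);np.savez('pics/w2.npz',**m)
cs=blobs(mask(im,*COL['copper']))
for c in cs: print(cv2.boundingRect(c),cv2.minAreaRect(ray(m,c.reshape(-1,2),.02).astype(np.float32)))
mt=r.camera_model('top')
L=ray(mt,(255.5,185.8),.036)[0];R=ray(mt,(298.4,187.6),.036)[0];print('bolts top',L,R,'yaw',-np.arctan2(*(L-R)))
m1=dict(np.load('pics/w1.npz'));L=ray(m1,(44.5,178),.036)[0];R=ray(m1,(114.2,155.5),.036)[0];print('bolts w',L,R,'yaw',-np.arctan2(*(L-R)))
t=cv2.imread('pics/top0.png')
print('mallet head', [ray(mt,p,.06)[0].round(3) for p in ((186,158),(184,182),(138,155))])
```

```text
3.05 [ 0.45378542 -0.16246526  0.17725847] [-1.86103258  2.52778794 -0.0055923 ] 0.050184453058161514 [-0.15500717 -0.09716871 -2.70923202]
(170, 11, 122, 121) ((0.5765148401260376, -0.12059168517589569), (0.10006281733512878, 0.09883172810077667), 73.07068634033203)
(603, 0, 36, 165) ((0.46387001872062683, -0.4518386125564575), (0.15102246403694153, 0.025251591578125954), 1.0816218852996826)
bolts top [0.5759812  0.20612958] [0.57706724 0.09406891] yaw 0.009691176541339207
bolts w [0.57671813 0.20657228] [0.57609269 0.09593553] yaw -0.005652976668123512
mallet head [array([0.634, 0.387]), array([0.571, 0.384]), array([0.636, 0.511])]
```

View pics/w2.png

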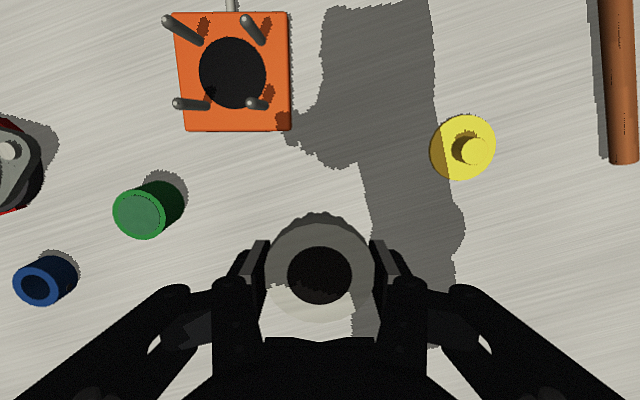

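The cone hangs level between the pads, with its bore mark at (320,276). The magazine is upper left at (232,72).

Run:
```python
from h import *
im=cv2.imread('pics/w2.png');m=dict(np.load('pics/w2.npz'))
d=mask(im,(0,0,0),(180,255,60))[235:315,280:362]
c=blobs(d,200)[0]+[280,235];print(cv2.boundingRect(c))
w=ray(m,c.reshape(-1,2),.182);print(cv2.minEnclosingCircle(w.astype(np.float32)))
print(proj(m,(.4538,-.1625,.182)))
# posts tips at z .08
tips=ray(m,[(166,20),(246,19),(177,103),(250,103)],.08);print(tips, tips.mean(0))
print(r.get_obs()['tcp_pos'])
```

```text
(287, 246, 65, 59)
((0.45273521542549133, -0.16166682541370392), 0.01536562480032444)
[[319.97640875 273.59929032]]
[[ 0.60977018 -0.10309329]
 [ 0.59421371 -0.15453721]
 [ 0.55894806 -0.08786313]
 [ 0.54326783 -0.1379811 ]] [ 0.57654994 -0.12086868]
[ 0.45265531 -0.16213675  0.17564105]
```

>>> arm_command(increments=[[[0.04, 0.013, 0], [0, 0, 0], 30], [[0.08, 0.027, 0], [0, 0, 0], 30], [[0.11, 0.037, 0], [0, 0, 0], 30], [[0.1235, 0.0415, 0], [0, 0, 0], 30], [[0.1235, 0.0415, 0], [0, 0, 0], 30], [[0.1235, 0.0415, -0.03], [0, 0, 0], 30], [[0.1235, 0.0415, -0.06], [0, 0, 0], 30], [[0.1235, 0.0415, -0.06], [0, 0, 0], 30], [[0.1235, 0.0415, -0.06], [0, 0, 0], 30]])

```text
clock: 4.0
tcp_pos: [0.5749, -0.1213, 0.1148]
orientation: [1.86, -2.529, -0.003]
contact_force: [-0.9, 0.3, -2.4]
grip_width: 0.0505
```

>>> arm_command(increments=[[[0.0015, 0.001, -0.03], [0, 0, 0], 30], [[0.0015, 0.001, -0.05], [0, 0, 0], 30], [[0.0015, 0.001, -0.06], [0, 0, 0], 30], [[0.0015, 0.001, -0.067], [0, 0, 0], 30], [[0.0015, 0.001, -0.067], [0, 0, 0], 30], [[0.0015, 0.001, -0.067], [0, 0, 0], 30]])

```text
clock: 4.6
tcp_pos: [0.5789, -0.1198, 0.0494]
orientation: [-1.862, 2.529, -0.002]
contact_force: [0.6, -0.4, -2.5]
grip_width: 0.05
```

>>> arm_command(increments=[[[-0.001, 0, -0.002], [0, 0, 0], 30], [[-0.001, 0, -0.002], [0, 0, 0], 30], [[-0.001, 0, -0.002], [0, 0, 0], 75], [[-0.001, 0, -0.002], [0, 0, 0], 90], [[-0.001, 0, -0.002], [0, 0, 0], 90], [[-0.001, 0, 0.03], [0, 0, 0], 90], [[-0.001, 0, 0.08], [0, 0, 0], 90], [[-0.001, 0, 0.13], [0, 0, 0], 90], [[-0.001, 0, 0.18], [0, 0, 0], 100], [[-0.001, 0, 0.21], [0, 0, 0], 100]])

```text
clock: 5.6
tcp_pos: [0.5783, -0.1197, 0.2629]
orientation: [-1.861, 2.527, -0.006]
contact_force: [0.2, -0.2, 0.6]
grip_width: 0.0856
```

>>> arm_command(increments=[[[-0.115, 0.41, 0], [0, 0, 0], 100], [[-0.115, 0.41, 0], [0, 0, 0], 100], [[-0.115, 0.41, 0], [0, 0, 0], 100], [[-0.115, 0.41, 0], [0, 0, 0], 100], [[-0.115, 0.41, 0], [0, 0, 0], 100], [[-0.115, 0.41, 0], [0, 0, 0], 100], [[-0.115, 0.41, 0], [0, 0, 0], 100], [[-0.115, 0.41, 0], [0, 0, 0], 100], [[-0.115, 0.41, 0], [0, 0, 0], 100], [[-0.115, 0.41, 0], [0, 0, 0], 100]])

```text
clock: 6.6
tcp_pos: [0.4597, 0.2954, 0.2585]
orientation: [-1.872, 2.522, 0.004]
contact_force: [0.1, -0.2, 0.3]
grip_width: 0.0855
```

```bash
cat >> h.py <<'E'
def look(name,col,z,cam='wrist'):
    "picture; top-rim contour centre of the largest blob of a colour, seen at plane z"
    o=r.get_obs();m=r.camera_model(cam);im=r.grab_frame(cam);cv2.imwrite('pics/%s.png'%name,im);np.savez('pics/%s.npz'%name,**m)
    print(o['clock'],'tcp',np.round(o['tcp_pos'],4),'rv',np.round(o['orientation'],3),'w',round(o['grip_width'],4))
    return im,m
E
python3 - <<'E'
from h import *
im,m=look('w3','copper',.026)
for c in blobs(mask(im,*COL['copper'])): print(cv2.boundingRect(c),cv2.contourArea(c))
print(proj(m,[(.443,.303,.026),(.442,.158,.028),(.484,.004,.042)]))
E
```

```text
6.6 tcp [0.4597 0.2954 0.2585] rv [-1.872  2.522  0.004] w 0.0855
(70, 43, 118, 89) 6285.5
(146, 115, 73, 144) 2536.0
(297, 167, 41, 39) 1221.5
(602, 0, 38, 10) 237.5
[[317.76478284 187.41637092]
 [433.54129376 154.7451771 ]
 [571.65423195  78.09010897]]
```

View pics/w3.png

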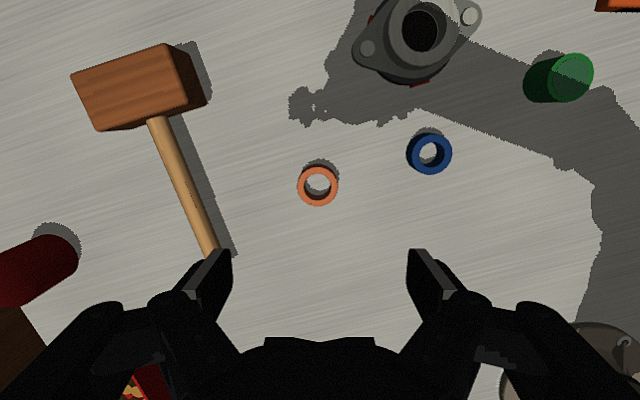

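The spacer is at (318,187), exactly where the top view predicted, the handle is clear, and the bearing's bolts are at (367,48) and (467,16).

>>> arm_command(increments=[[[-0.0165, 0.0075, -0.05], [0, 0, 0], 100], [[-0.0165, 0.0075, -0.1], [0, 0, 0], 100], [[-0.0165, 0.0075, -0.15], [0, 0, 0], 100], [[-0.0165, 0.0075, -0.19], [0, 0, 0], 100], [[-0.0165, 0.0075, -0.215], [0, 0, 0], 100], [[-0.0165, 0.0075, -0.236], [0, 0, 0], 100], [[-0.0165, 0.0075, -0.236], [0, 0, 0], 100], [[-0.0165, 0.0075, -0.236], [0, 0, 0], 40], [[-0.0165, 0.0075, -0.236], [0, 0, 0], 30], [[-0.0165, 0.0075, -0.236], [0, 0, 0], 30]])

```text
clock: 7.65
tcp_pos: [0.447, 0.2985, 0.0243]
orientation: [-1.861, 2.527, -0.001]
contact_force: [0.1, -0.5, 5.1]
grip_width: 0.0509
```

>>> arm_command(increments=[[[0, 0, 0], [0, 0, 0], 30], [[0, 0, 0], [0, 0, 0], 30], [[0, 0, 0.05], [0, 0, 0], 30], [[0, 0, 0.1], [0, 0, 0], 30], [[0, 0, 0.15], [0, 0, 0], 30], [[0, 0, 0.18], [0, 0, 0], 30], [[0, 0, 0.18], [0, 0, 0], 30]])

```text
clock: 8.35
tcp_pos: [0.4481, 0.2997, 0.2084]
orientation: [-1.856, 2.521, -0.001]
contact_force: [-0.0, -0.5, -0.8]
grip_width: 0.0505
```

Run:
```python
from h import *
m3=dict(np.load('pics/w3.npz'));B=ray(m3,[(367,48),(467,16)],.036);print('bolts',B,'mid',B.mean(0))
im,m=look('w4','copper',.026);t=np.array(r.get_obs()['tcp_pos'])
for c in blobs(mask(im,*COL['copper'])):
  print(cv2.boundingRect(c),cv2.contourArea(c),cv2.minEnclosingCircle(ray(m,c.reshape(-1,2),t[2]+.004).astype(np.float32)))
print(proj(m,t+[0,0,.004]))
```

```text
bolts [[0.57677568 0.20743517]
 [0.57624147 0.10029351]] mid [0.57650857 0.15386434]
8.35 tcp [0.4481 0.2997 0.2084] rv [-1.856e+00  2.521e+00 -1.000e-03] w 0.0505
(24, 17, 141, 108) 9005.0 ((0.5567010045051575, 0.35909053683280945), 0.027557777240872383)
(266, 214, 107, 109) 8238.0 ((0.44745802879333496, 0.30050694942474365), 0.02868538163602352)
(117, 105, 98, 187) 3073.0 ((0.4975922107696533, 0.35572558641433716), 0.04388238862156868)
[[322.81105497 271.21423137]]
```

>>> arm_command(increments=[[[0.128, -0.42, 0], [0, 0, 0], 30], [[0.128, -0.42, 0], [0, 0, 0], 30], [[0.128, -0.42, 0], [0, 0, 0], 30], [[0.128, -0.42, 0], [0, 0, 0], 30], [[0.128, -0.42, 0], [0, 0, 0], 30], [[0.128, -0.42, 0], [0, 0, 0], 30], [[0.128, -0.42, 0], [0, 0, 0], 30], [[0.128, -0.42, 0], [0, 0, 0], 30], [[0.128, -0.42, 0], [0, 0, 0], 30], [[0.128, -0.42, 0], [0, 0, 0], 30]])

```text
clock: 9.4
tcp_pos: [0.573, -0.1299, 0.2009]
orientation: [1.849, -2.536, 0.003]
contact_force: [-0.9, -0.1, -0.9]
grip_width: 0.0501
```

>>> arm_command(increments=[[[0, 0, -0.03], [0, 0, 0], 30], [[0, 0, -0.06], [0, 0, 0], 30], [[0, 0, -0.088], [0, 0, 0], 30], [[0, 0, -0.088], [0, 0, 0], 30], [[0, 0, -0.088], [0, 0, 0], 30]])

```text
clock: 9.9
tcp_pos: [0.5729, -0.1216, 0.1138]
orientation: [1.863, -2.528, -0.003]
contact_force: [0.3, -0.5, 0.1]
grip_width: 0.0505
```

Run:
```python
from h import *
im,m=look('w5','copper',.026);t=np.array(r.get_obs()['tcp_pos'])
s=r.grab_frame('side');cv2.imwrite('pics/s5.png',s)
p=proj(r.camera_model('side'),t)[0].astype(int)
a=cv2.resize(s[p[1]-60:p[1]+50,p[0]-60:p[0]+60],(440,400),interpolation=cv2.INTER_CUBIC)
cv2.imwrite('pics/c5.png',np.hstack([im[:, 140:500],a]))
```

```text
9.9 tcp [ 0.5729 -0.1216  0.1138] rv [ 1.863 -2.528 -0.003] w 0.0505
```

View pics/c5.png

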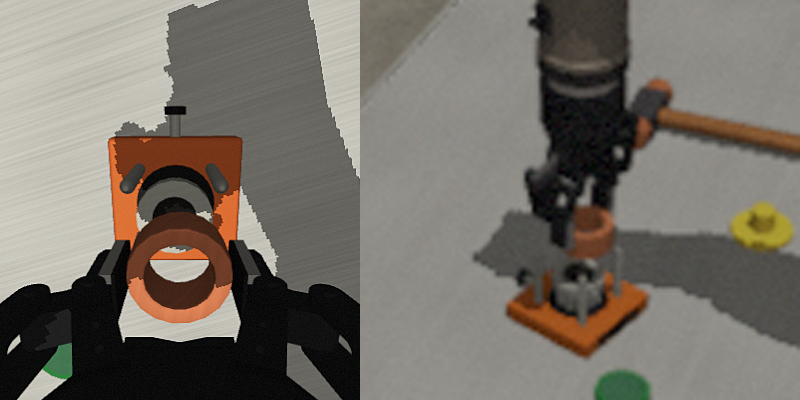

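The cone stands in the magazine with the ring hanging just above it. I correct by 3.5 mm and lower.

>>> arm_command(increments=[[[0.0035, 0.001, -0.01], [0, 0, 0], 30], [[0.0035, 0.001, -0.02], [0, 0, 0], 30], [[0.0035, 0.001, -0.03], [0, 0, 0], 30], [[0.0035, 0.001, -0.035], [0, 0, 0], 30], [[0.0035, 0.001, -0.037], [0, 0, 0], 30], [[0.0035, 0.001, -0.037], [0, 0, 0], 30], [[0.0035, 0.001, -0.037], [0, 0, 0], 30]])

```text
clock: 10.7
tcp_pos: [0.5774, -0.1212, 0.0775]
orientation: [-1.863, 2.529, -0.001]
contact_force: [0.1, -1.2, -0.9]
grip_width: 0.0508
```

>>> arm_command(increments=[[[0, 0, -0.0005], [0, 0, 0], 80], [[0, 0, -0.0005], [0, 0, 0], 80], [[0, 0, -0.0005], [0, 0, 0], 80], [[0, 0, 0.03], [0, 0, 0], 80], [[0, 0, 0.08], [0, 0, 0], 80], [[0, 0, 0.13], [0, 0, 0], 80], [[0, 0, 0.13], [0, 0, 0], 60]])

```text
clock: 11.4
tcp_pos: [0.5816, -0.1216, 0.2149]
orientation: [-1.857, 2.522, -0.015]
contact_force: [0.5, -0.2, 0.3]
grip_width: 0.055
```

>>> arm_command(increments=[[[-0.13, -0.189, 0], [0, 0, 0], 60], [[-0.13, -0.189, 0], [0, 0, 0], 60], [[-0.13, -0.189, 0], [0, 0, 0], 60], [[-0.13, -0.189, 0], [0, 0, 0], 60], [[-0.13, -0.189, 0], [0, 0, 0], 60], [[-0.13, -0.189, -0.05], [0, 0, 0], 60], [[-0.13, -0.189, -0.1], [0, 0, 0], 60], [[-0.13, -0.189, -0.1], [0, 0, 0], 60], [[-0.13, -0.189, -0.1], [0, 0, 0], 60]])

```text
clock: 12.3
tcp_pos: [0.447, -0.3098, 0.1074]
orientation: [1.863, -2.529, -0.003]
contact_force: [0.4, -0.7, 0.3]
grip_width: 0.0512
```

Run:
```python
from h import *
im,m=look('w6','yellow',0)
for c in blobs(mask(im,*COL['yellow'])): print(cv2.boundingRect(c),cv2.contourArea(c),cv2.minEnclosingCircle(ray(m,c.reshape(-1,2),.006).astype(np.float32)))
s=r.grab_frame('side');p=proj(r.camera_model('side'),(.5765,-.1205,.06))[0].astype(int)
a=cv2.resize(s[p[1]-40:p[1]+40,p[0]-40:p[0]+40],(400,400),interpolation=cv2.INTER_CUBIC)
cv2.imwrite('pics/c6.png',np.hstack([im[:, 120:520],a]))
```

```text
12.3 tcp [ 0.447  -0.3098  0.1074] rv [ 1.863 -2.529 -0.003] w 0.0512
(280, 163, 81, 78) 4835.0 ((0.44820529222488403, -0.3106902837753296), 0.03291390836238861)
```

View pics/c6.png

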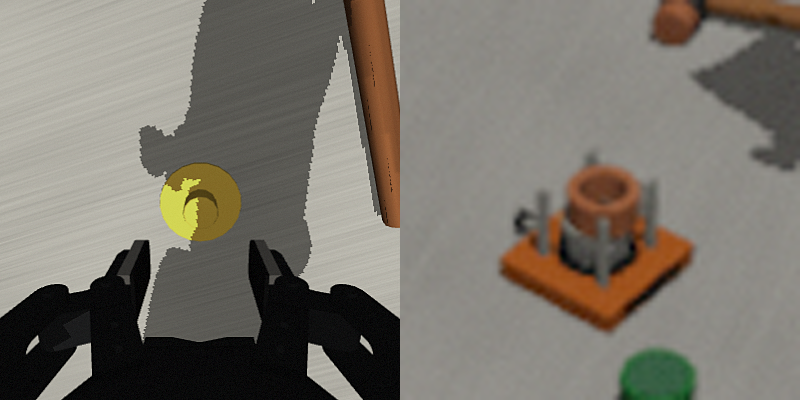

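The ring sits level on the cone in the magazine, and the cover is at (200,202) in the left half, centred at (0.448, -0.3105). I grasp its knob.

>>> arm_command(increments=[[[0.001, -0.001, -0.04], [0, 0, 0], 60], [[0.001, -0.001, -0.065], [0, 0, 0], 60], [[0.001, -0.001, -0.08], [0, 0, 0], 60], [[0.001, -0.001, -0.08], [0, 0, 0], 60], [[0.001, -0.001, -0.08], [0, 0, 0], 60], [[0.001, -0.001, -0.08], [0, 0, 0], 10], [[0.001, -0.001, -0.08], [0, 0, 0], 10], [[0.001, -0.001, -0.08], [0, 0, 0], 10], [[0.001, -0.001, -0.08], [0, 0, 0], 10], [[0.001, -0.001, -0.08], [0, 0, 0], 10]], newtons=30)

```text
clock: 13.4
tcp_pos: [0.4491, -0.3117, 0.0289]
orientation: [-1.862, 2.529, -0.004]
contact_force: [-0.6, 0.7, 6.7]
grip_width: 0.025
```

>>> arm_command(increments=[[[0, 0, 0], [0, 0, 0], 10], [[0, 0, 0.04], [0, 0, 0], 10], [[0, 0, 0.09], [0, 0, 0], 10], [[0, 0, 0.14], [0, 0, 0], 10], [[0, 0, 0.18], [0, 0, 0], 10], [[0, 0, 0.18], [0, 0, 0], 10]])

```text
clock: 14.0
tcp_pos: [0.4513, -0.313, 0.2141]
orientation: [-1.86, 2.526, -0.018]
contact_force: [0.4, 0.3, -0.0]
grip_width: 0.0247
```

Run:
```python
from h import *
im,m=look('w7','yellow',0);t=np.array(r.get_obs()['tcp_pos'])
for c in blobs(mask(im,*COL['yellow'])): print(cv2.boundingRect(c),cv2.contourArea(c),cv2.minEnclosingCircle(ray(m,c.reshape(-1,2),t[2]-.021).astype(np.float32)))
```

```text
14.0 tcp [ 0.4513 -0.313   0.2141] rv [-1.86   2.526 -0.018] w 0.0247
(261, 191, 117, 111) 7354.5 ((0.4503767788410187, -0.3124844431877136), 0.033332765102386475)
```

View pics/w7.png

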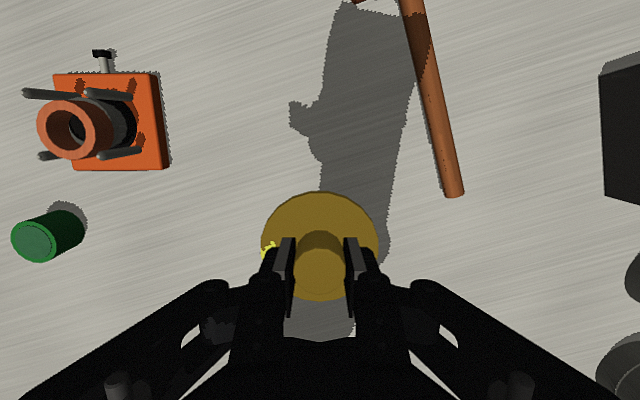

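The cover is held level by its knob. I carry it to the bearing at (0.5765, 0.151).

>>> arm_command(increments=[[[0.1255, 0.463, 0], [0, 0, 0], 10], [[0.1255, 0.463, 0], [0, 0, 0], 10], [[0.1255, 0.463, 0], [0, 0, 0], 10], [[0.1255, 0.463, 0], [0, 0, 0], 10], [[0.1255, 0.463, 0], [0, 0, 0], 10], [[0.1255, 0.463, 0], [0, 0, 0], 10], [[0.1255, 0.463, 0], [0, 0, 0], 10], [[0.1255, 0.463, 0], [0, 0, 0], 10], [[0.1255, 0.463, 0], [0, 0, 0], 10], [[0.1255, 0.463, 0], [0, 0, 0], 10]])

```text
clock: 15.05
tcp_pos: [0.5729, 0.1567, 0.2061]
orientation: [1.868, -2.525, -0.004]
contact_force: [-1.2, 1.6, -0.8]
grip_width: 0.0246
```

>>> arm_command(increments=[[[0, 0, -0.03], [0, 0, 0], 10], [[0, 0, -0.06], [0, 0, 0], 10], [[0, 0, -0.09], [0, 0, 0], 10], [[0, 0, -0.1], [0, 0, 0], 10], [[0, 0, -0.1], [0, 0, 0], 10], [[0, 0, -0.1], [0, 0, 0], 10]])

```text
clock: 15.65
tcp_pos: [0.5741, 0.1521, 0.108]
orientation: [-1.862, 2.529, -0.0]
contact_force: [0.4, 0.5, -0.6]
grip_width: 0.0244
```

Run:
```python
from h import *
im,m=look('w8','yellow',0);t=np.array(r.get_obs()['tcp_pos'])
for c in blobs(mask(im,*COL['yellow'])): print(cv2.boundingRect(c),cv2.contourArea(c),cv2.minEnclosingCircle(ray(m,c.reshape(-1,2),t[2]-.022).astype(np.float32)))
```

```text
15.65 tcp [0.5741 0.1521 0.108 ] rv [-1.862  2.529 -0.   ] w 0.0244
(261, 191, 117, 111) 7420.0 ((0.574125349521637, 0.15256962180137634), 0.03290388733148575)
```

>>> arm_command(increments=[[[0.002, -0.001, -0.015], [0, 0, 0], 10], [[0.002, -0.001, -0.02], [0, 0, 0], 10], [[0.002, -0.001, -0.024], [0, 0, 0], 10], [[0.002, -0.001, -0.024], [0, 0, 0], 10], [[0.002, -0.001, -0.024], [0, 0, 0], 10]])

```text
clock: 16.2
tcp_pos: [0.5755, 0.1506, 0.0838]
orientation: [1.862, -2.529, 0.001]
contact_force: [-2.3, -1.4, 5.2]
grip_width: 0.0252
```

>>> arm_command(increments=[[[0, 0, 0], [0, 0, 0], 50], [[0, 0, 0], [0, 0, 0], 60], [[0, 0, 0], [0, 0, 0], 60], [[0, 0, 0.04], [0, 0, 0], 60], [[0, 0, 0.09], [0, 0, 0], 60], [[0, 0, 0.13], [0, 0, 0], 60]])

```text
clock: 16.8
tcp_pos: [0.5759, 0.1512, 0.2155]
orientation: [-1.863, 2.529, -0.0]
contact_force: [1.5, -0.2, -0.2]
grip_width: 0.0511
```

>>> arm_command(increments=[[[-0.13, 0.007, 0], [0, 0, 0.3], 100], [[-0.13, 0.007, 0], [0, 0, 0.3], 100], [[-0.13, 0.007, 0], [0, 0, 0.3], 100], [[-0.13, 0.007, 0], [0, 0, 0.3], 100], [[-0.13, 0.007, 0], [0, 0, 0.3], 100], [[-0.13, 0.007, 0], [0, 0, 0.3], 100]])

```text
clock: 17.4
tcp_pos: [0.4469, 0.1579, 0.2136]
orientation: [-2.218, 2.223, -0.001]
contact_force: [0.8, 0.7, 0.8]
grip_width: 0.0854
```

Run:
```python
from h import *
im,m=look('w9','blue',0)
for n,z in (('yellow',.061),('blue',.028)):
  for c in blobs(mask(im,*COL[n]))[:2]: print(n,cv2.boundingRect(c),cv2.contourArea(c),cv2.minEnclosingCircle(ray(m,c.reshape(-1,2),z).astype(np.float32)))
```

```text
17.4 tcp [0.4469 0.1579 0.2136] rv [-2.218e+00  2.223e+00 -1.000e-03] w 0.0854
yellow (289, 2, 77, 85) 4925.0 ((0.5733723044395447, 0.15149427950382233), 0.03289443254470825)
blue (296, 163, 45, 44) 1482.0 ((0.4431932270526886, 0.1596977561712265), 0.02442263439297676)
```

View pics/w9.png

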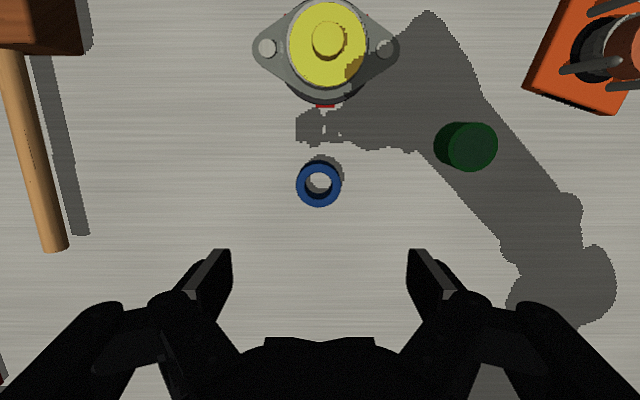

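The cover sits flat on the bearing, and the bolts are at (268,48) and (385,50), so the yaw is about 0. The collar is at (318,185). I pick it up.

>>> arm_command(increments=[[[-0.004, 0.0015, -0.05], [0, 0, 0], 100], [[-0.004, 0.0015, -0.1], [0, 0, 0], 100], [[-0.004, 0.0015, -0.14], [0, 0, 0], 100], [[-0.004, 0.0015, -0.17], [0, 0, 0], 100], [[-0.004, 0.0015, -0.191], [0, 0, 0], 100], [[-0.004, 0.0015, -0.191], [0, 0, 0], 100], [[-0.004, 0.0015, -0.191], [0, 0, 0], 35], [[-0.004, 0.0015, -0.191], [0, 0, 0], 30], [[-0.004, 0.0015, -0.191], [0, 0, 0], 30], [[-0.004, 0.0015, -0.191], [0, 0, 0], 30]], newtons=40)

```text
clock: 18.45
tcp_pos: [0.4429, 0.1598, 0.0237]
orientation: [-2.218, 2.221, -0.002]
contact_force: [0.2, 0.4, 7.0]
grip_width: 0.0482
```

>>> arm_command(increments=[[[0, 0, 0], [0, 0, 0], 30], [[0, 0, 0], [0, 0, 0], 30], [[0, 0, 0.05], [0, 0, 0], 30], [[0, 0, 0.1], [0, 0, 0], 30], [[0, 0, 0.15], [0, 0, 0], 30], [[0, 0, 0.18], [0, 0, 0], 30], [[0, 0, 0.18], [0, 0, 0], 30]])

```text
clock: 19.15
tcp_pos: [0.4441, 0.1605, 0.2072]
orientation: [-2.213, 2.217, -0.007]
contact_force: [0.6, 0.0, -2.4]
grip_width: 0.0478
```

Run:
```python
from h import *
im,m=look('w10','blue',0);t=np.array(r.get_obs()['tcp_pos'])
for n,z in (('yellow',.061),('blue',t[2]+.005)):
  for c in blobs(mask(im,*COL[n]))[:2]: print(n,cv2.boundingRect(c),cv2.contourArea(c),cv2.minEnclosingCircle(ray(m,c.reshape(-1,2),z).astype(np.float32)))
```

```text
19.15 tcp [0.4441 0.1605 0.2072] rv [-2.213  2.217 -0.007] w 0.0478
yellow (292, 0, 78, 85) 5109.0 ((0.5733712911605835, 0.1515338271856308), 0.03288000449538231)
blue (268, 222, 103, 95) 7581.5 ((0.4439840316772461, 0.16113793849945068), 0.024795282632112503)
```

>>> arm_command(increments=[[[0.2325, -0.0095, 0], [0, 0, 0], 30], [[0.2325, -0.0095, 0], [0, 0, 0], 30], [[0.2325, -0.0095, 0], [0, 0, 0], 30], [[0.2325, -0.0095, 0], [0, 0, 0], 30], [[0.2325, -0.0095, 0], [0, 0, 0], 30], [[0.2325, -0.0095, 0], [0, 0, 0], 30], [[0.2325, -0.0095, -0.05], [0, 0, 0], 30], [[0.2325, -0.0095, -0.1], [0, 0, 0], 30], [[0.2325, -0.0095, -0.12], [0, 0, 0], 30], [[0.2325, -0.0095, -0.12], [0, 0, 0], 30]])

```text
clock: 20.2
tcp_pos: [0.6692, 0.1489, 0.0763]
orientation: [2.214, -2.215, -0.009]
contact_force: [-1.4, 0.4, -0.8]
grip_width: 0.0481
```

>>> arm_command(increments=[[[0, 0, 0], [0, 0, 0], 30], [[0, 0, 0], [0, 0, 0], 30]])

```text
clock: 20.4
tcp_pos: [0.675, 0.1505, 0.0841]
orientation: [-2.218, 2.221, -0.002]
contact_force: [-0.3, -0.2, -0.7]
grip_width: 0.0478
```

>>> arm_command(increments=[[[0.001, 0, -0.03], [0, 0, 0], 30], [[0.001, 0, -0.05], [0, 0, 0], 30], [[0.001, 0, -0.06], [0, 0, 0], 30], [[0.001, 0, -0.06], [0, 0, 0], 30], [[0.001, 0, -0.0605], [0, 0, 0], 30], [[0.001, 0, -0.0605], [0, 0, 0], 80], [[0.001, 0, -0.0605], [0, 0, 0], 90], [[0.001, 0, -0.0605], [0, 0, 0], 90], [[0.001, 0, -0.02], [0, 0, 0], 90], [[0.001, 0, 0.03], [0, 0, 0], 90]])

```text
clock: 21.4
tcp_pos: [0.6732, 0.1493, 0.1107]
orientation: [2.217, -2.219, -0.004]
contact_force: [1.7, -0.6, -0.2]
grip_width: 0.0769
```

>>> arm_command(increments=[[[0, 0, 0.05], [0, 0, 0], 100], [[0, 0, 0.1], [0, 0, 0], 100], [[-0.19, -0.147, 0.1], [0, 0, 1.57], 100], [[-0.19, -0.147, 0.1], [0, 0, 1.57], 100], [[-0.19, -0.147, 0.1], [0, 0, 1.57], 100], [[-0.19, -0.147, 0.1], [0, 0, 1.57], 100], [[-0.19, -0.147, 0.1], [0, 0, 1.57], 100], [[-0.19, -0.147, 0.1], [0, 0, 1.57], 100], [[-0.19, -0.147, 0.1], [0, 0, 1.57], 100], [[-0.19, -0.147, 0.1], [0, 0, 1.57], 100]])

```text
clock: 22.4
tcp_pos: [0.485, 0.0025, 0.2128]
orientation: [3.089, -0.573, 0.002]
contact_force: [-0.1, -0.4, 0.1]
grip_width: 0.0853
```

Run:
```python
from h import *
im,m=look('w11','green',0);t=np.array(r.get_obs()['tcp_pos'])
for n,z in (('green',.042),('blue',.028)):
  for c in blobs(mask(im,*COL[n]))[:2]: print(n,cv2.boundingRect(c),cv2.contourArea(c),cv2.minEnclosingCircle(ray(m,c.reshape(-1,2),z).astype(np.float32)))
```

```text
22.4 tcp [0.485  0.0025 0.2128] rv [ 3.089e+00 -5.730e-01  2.000e-03] w 0.0853
green (295, 156, 48, 51) 1754.5 ((0.48587101697921753, 0.007423807866871357), 0.026751656085252762)
```

View pics/w11.png

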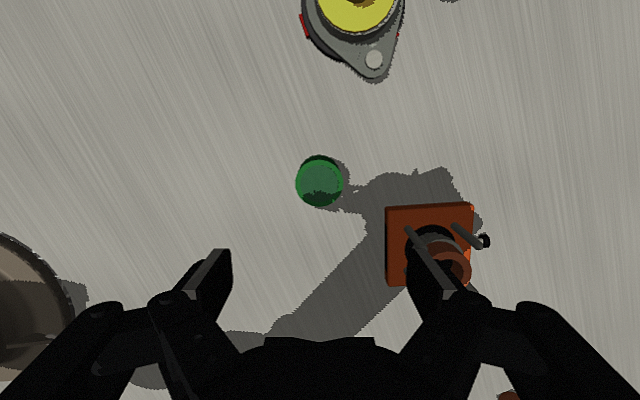

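The tin is at (319,181), the cover is still on the bearing, and the jaws still have 0.37 rad to turn.

>>> arm_command(increments=[[[0.0005, 0.003, 0], [0, 0, 0.367], 100], [[0.0005, 0.003, 0], [0, 0, 0.367], 100], [[0.0005, 0.003, -0.05], [0, 0, 0.367], 100], [[0.0005, 0.003, -0.1], [0, 0, 0.367], 100], [[0.0005, 0.003, -0.12], [0, 0, 0.367], 100], [[0.0005, 0.003, -0.12], [0, 0, 0.367], 100], [[0.0005, 0.003, -0.12], [0, 0, 0.367], 100]])

```text
clock: 23.15
tcp_pos: [0.4861, 0.0063, 0.0929]
orientation: [-3.141, 0.01, -0.001]
contact_force: [0.7, -0.6, 0.9]
grip_width: 0.0855
```

Run:
```python
from h import *
im,m=look('w12','green',0)
for n,z in (('green',.042),):
  for c in blobs(mask(im,*COL[n]))[:2]: print(n,cv2.boundingRect(c),cv2.contourArea(c),cv2.minEnclosingCircle(ray(m,c.reshape(-1,2),z).astype(np.float32)))
```

```text
23.15 tcp [0.4861 0.0063 0.0929] rv [-3.141e+00  1.000e-02 -1.000e-03] w 0.0855
green (280, 181, 77, 86) 4719.5 ((0.48459392786026, 0.0096723148599267), 0.02896706573665142)
```

>>> arm_command(increments=[[[-0.001, 0, -0.035], [0, 0, 0], 100], [[-0.001, 0, -0.06], [0, 0, 0], 100], [[-0.001, 0, -0.069], [0, 0, 0], 100], [[-0.001, 0, -0.069], [0, 0, 0], 100], [[-0.001, 0, -0.069], [0, 0, 0], 35], [[-0.001, 0, -0.069], [0, 0, 0], 30], [[-0.001, 0, -0.069], [0, 0, 0], 30], [[-0.001, 0, -0.069], [0, 0, 0], 30], [[-0.001, 0, -0.069], [0, 0, 0], 30], [[-0.001, 0, -0.069], [0, 0, 0], 30]])

```text
clock: 24.2
tcp_pos: [0.4856, 0.0059, 0.0247]
orientation: [3.141, -0.008, 0.004]
contact_force: [-1.4, -0.5, 7.9]
grip_width: 0.0483
```

>>> arm_command(increments=[[[0, 0, 0.04], [0, 0, 0], 30], [[0, 0, 0.09], [0, 0, 0], 30], [[0, 0, 0.14], [0, 0, 0], 30], [[0, 0, 0.17], [0, 0, 0], 30], [[0, 0, 0.17], [0, 0, 0], 30]])

```text
clock: 24.7
tcp_pos: [0.4874, 0.0063, 0.1983]
orientation: [3.141, -0.009, 0.015]
contact_force: [0.4, -0.2, -1.6]
grip_width: 0.0483
```

Run:
```python
from h import *
im,m=look('w13','green',0);t=np.array(r.get_obs()['tcp_pos'])
for c in blobs(mask(im,*COL['green']))[:1]: print(cv2.boundingRect(c),cv2.minEnclosingCircle(ray(m,c.reshape(-1,2),t[2]+.017).astype(np.float32)))
```

```text
24.7 tcp [0.4874 0.0063 0.1983] rv [ 3.141 -0.009  0.015] w 0.0483
(261, 208, 117, 134) ((0.4872223734855652, 0.010675335302948952), 0.031827233731746674)
```

View pics/w13.png

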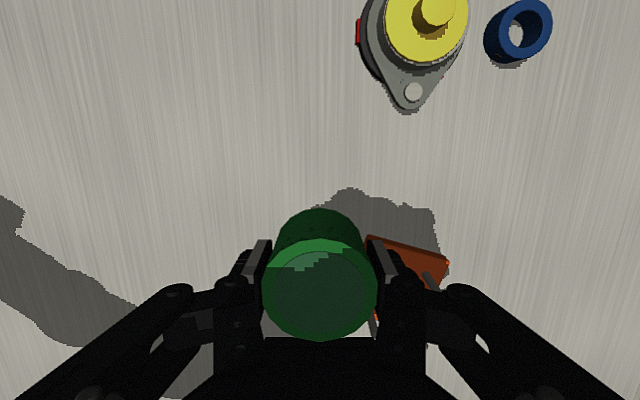

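The tin is held upright, its lid a circle at about (319,290). I carry it to the spot left of the ear.

>>> arm_command(increments=[[[0.089, 0.2655, 0], [0, 0, 0], 30], [[0.089, 0.2655, 0], [0, 0, 0], 30], [[0.089, 0.2655, 0], [0, 0, 0], 30], [[0.089, 0.2655, 0], [0, 0, 0], 30], [[0.089, 0.2655, 0], [0, 0, 0], 30], [[0.089, 0.2655, 0], [0, 0, 0], 30], [[0.089, 0.2655, 0], [0, 0, 0], 30], [[0.089, 0.2655, -0.05], [0, 0, 0], 30], [[0.089, 0.2655, -0.1], [0, 0, 0], 30], [[0.089, 0.2655, -0.1], [0, 0, 0], 30]])

```text
clock: 25.75
tcp_pos: [0.5686, 0.2665, 0.0854]
orientation: [3.133, -0.008, -0.02]
contact_force: [-1.1, -1.2, -1.3]
grip_width: 0.0487
```

>>> arm_command(increments=[[[0, 0, 0], [0, 0, 0], 30], [[0, 0, 0], [0, 0, 0], 30]])

```text
clock: 25.95
tcp_pos: [0.5749, 0.272, 0.0958]
orientation: [-3.14, 0.009, -0.004]
contact_force: [0.9, 0.8, 0.1]
grip_width: 0.0484
```

Run:
```python
from h import *
m=dict(np.load('pics/w13.npz'));print(ray(m,(319.5,290),.1983+.0173))
o=r.get_obs();print(o['tcp_pos'],o['orientation'])
```

```text
[[0.486902   0.00733533]]
[0.57486099 0.27201784 0.09576401] [-3.13985219  0.00858017 -0.00448738]
```

>>> arm_command(increments=[[[0.0015, -0.001, -0.035], [0, 0, 0], 30], [[0.0015, -0.001, -0.06], [0, 0, 0], 30], [[0.0015, -0.001, -0.07], [0, 0, 0], 30], [[0.0015, -0.001, -0.0705], [0, 0, 0], 30], [[0.0015, -0.001, -0.0705], [0, 0, 0], 30], [[0.0015, -0.001, -0.0705], [0, 0, 0], 80], [[0.0015, -0.001, -0.0705], [0, 0, 0], 90], [[0.0015, -0.001, -0.0705], [0, 0, 0], 90], [[0.0015, -0.001, -0.03], [0, 0, 0], 90], [[0.0015, -0.001, 0.02], [0, 0, 0], 90]])

```text
clock: 26.95
tcp_pos: [0.5735, 0.2694, 0.1122]
orientation: [3.139, -0.007, -0.007]
contact_force: [1.2, 0.7, 0.6]
grip_width: 0.0771
```

>>> arm_command(increments=[[[0, 0, 0.05], [0, 0, 0], 100], [[0, 0, 0.1], [0, 0, 0], 100], [[-0.08, -0.2, 0.2], [0, 0, 0], 100], [[-0.08, -0.2, 0.2], [0, 0, 0], 100], [[-0.08, -0.2, 0.2], [0, 0, 0], 100], [[-0.08, -0.2, 0.2], [0, 0, 0], 100], [[-0.08, -0.2, 0.2], [0, 0, 0], 100], [[-0.08, -0.2, 0.2], [0, 0, 0], 100], [[-0.08, -0.2, 0.2], [0, 0, 0], 100]])

```text
clock: 27.85
tcp_pos: [0.4952, 0.07, 0.3138]
orientation: [3.141, -0.011, 0.002]
contact_force: [0.7, 1.1, -0.6]
grip_width: 0.0851
```

Run:
```python
from h import *
im,m=look('w14','green',0)
def rep(im,m,tag):
  for n,z in (('green',.03),('blue',.02),('yellow',.061)):
    for c in blobs(mask(im,*COL[n]),100)[:1]: print(tag,n,cv2.boundingRect(c),np.round(cv2.minEnclosingCircle(ray(m,c.reshape(-1,2),z).astype(np.float32))[0],3))
rep(im,m,'wrist')
t,mt=look('t14','',0,'top')[0],r.camera_model('top')
t[:,:60]=0;t[270:]=0
rep(t,mt,'top')
```

```text
27.85 tcp [0.4952 0.07   0.3138] rv [ 3.141e+00 -1.100e-02  2.000e-03] w 0.0851
wrist green (364, 0, 44, 24) [0.577 0.271]
wrist blue (436, 87, 37, 38) [0.678 0.151]
wrist yellow (356, 77, 54, 56) [0.573 0.151]
27.9 tcp [0.4951 0.0712 0.3134] rv [-3.141e+00  7.000e-03 -1.000e-03] w 0.0853
top green (222, 176, 21, 20) [0.576 0.269]
```

View pics/w14.png

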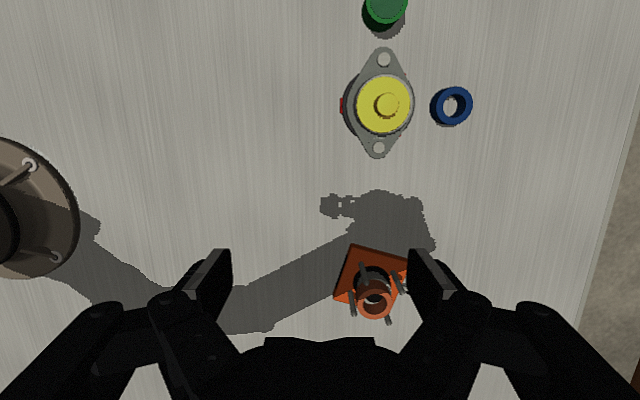

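All items stand in place. One check is left: the bolt line from this view, with bolts at (384,60) and (378,147).

Run:
```python
from h import *
m=dict(np.load('pics/w14.npz'));im=cv2.imread('pics/w14.png')
B=ray(m,[(384,60),(378,147)],.036);print(B,B.mean(0),-np.arctan2(*(B[0]-B[1])))
w=dict(np.load('pics/w9.npz'));B=ray(w,[(268,48),(385,50)],.036);print(B,B.mean(0),-np.arctan2(*(B[0]-B[1])))
print(r.get_obs()['qvel'])
```

```text
[[0.57730108 0.20568509]
 [0.57499074 0.09782535]] [0.57614591 0.15175522] -0.021416514006149037
[[0.57649876 0.20577326]
 [0.57456801 0.09682511]] [0.57553338 0.15129918] -0.017719944866604477
[-0.01483009  0.0142102  -0.00192059 -0.00060655 -0.00010028  0.00205037
  0.00352228]
```

```bash
python3 -c "
from bench import r
print(r.hand_in(), r.get_obs()['clock'])"
```

```text
the job is handed in; nothing more can be done
the job is handed in; nothing more can be done
```

I handed the job in at about 28 s of the 109 s, with all five items in place. No verdict was reported.

I loaded the cone (same way up as before) into the magazine and set the spacer ring on top of it. The cover went knob up onto the bearing, the collar behind it, and the tin off its left ear. I never went near the mallet or the hammer with the gripper, but I did not re-measure their positions at the end.

My last measurements, in world coordinates, with the bearing centre at about (0.576, 0.151) and its yaw within 0.02 rad of zero:

| Item | Measured position (m) | Offset from target | Allowed |
|---|---|---|---|
| Tin | (0.577, 0.271) wrist, (0.576, 0.269) top | about 3 mm or less | 15 mm |
| Collar | (0.678, 0.151) | about 2 mm | 15 mm |
| Cover | (0.573, 0.151), flat | about 3 mm | 12 mm |
| Cone and ring | in the magazine, ring level on the cone | by eye in the pictures; released within 2 mm of the centre by tool position | 15 mm |

- **Bearing angle:** the views disagreed slightly on its yaw, from +0.01 to -0.02 rad. That shifts the tin and collar targets by about 2 mm.
- **Top camera:** at the end it measured only the tin. It gave no reading for the collar or the cover, so those two rest on the wrist camera alone.

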